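Clear the shaker's drive well and hold its belt tensioner back

TASK

I am about to slip a new belt onto the open orbital shaker. Take the screw cap and the rubber stopper that have fallen into its drive well and drop them in the waste bin, then push the sprung tensioner arm by its upright handle away from the pulleys, towards the shaker's front, past the click of its pawl and nearly to its stop, and finish while still holding it back there, because it springs home if let go. Leave the hex key, the vials, the bin and everything else where they are.

Things in the scene. Friction and masses are not known exactly. Their poses are not given: they have to be found in the camera images.
- shaker: Bench orbital shaker, platform off, fixed. Teal casing 360 x 360 mm; origin: centre of its underside on the bench, z up; its front (display, dial) faces its own -x, towards the robot. Its open drive well spans x -125..172, y -172..172 mm in this frame; rim 85 mm above the bench; 55 mm deep flat front ledge, with a hex key on it.
- well_floor (a point): Centre of the flat well plate, 60 mm above the bench; axes as the shaker's. On it, in the shaker's frame: large belt pulley (radius 58 mm, x 70, y 70; its crank pin up to 124 mm above the bench), small motor pulley (radius 20 mm, x 70, y -138, shaft up to 108 mm), corner posts (radius 12 mm, y +-153). The dropped cap and stopper lie on it between arm and front ledge.
- lever_pivot (a point): Point on the vertical pivot axis of the belt tensioner arm, at the arm's underside: x -15, y 60, z 72 mm in the shaker's frame. The arm is a dog-legged flat steel bar 8 mm thick, 20 mm wide, underside 12 mm above the well plate; it carries an idler roller (28 mm diameter, 113 mm from the pivot, top 44 mm above the plate) and at its end an upright handle.
- lever_handle (a point): Middle of the upright black cylindrical handle at the end of the tensioner arm: 18 mm diameter, from the arm's top face (80 mm above the bench) up to 122 mm; this point is 103 mm above the bench, 161 mm from the pivot axis. At rest at x 0, y -100 mm in the shaker's frame; pushing back moves it towards the shaker's front (-x), on a circle about the pivot.
- tensioner (a joint): Angle of the tensioner arm, rad: 0 at rest, growing as it is pushed back (clockwise from above), hard stop at 0.42. A torsion spring drives it home: 3 N at the handle at 0, 9 N at the stop. From 0.05 to 0.15 a sprung pawl adds up to 4 N, then it rides over its tooth and has dropped behind it at 0.30 (the click); it does not lock: let go, the arm springs back.
- dropped_cap: Blue ribbed screw cap, 36 mm diameter, 15 mm high, about 15 g, lying top up on the well plate. Origin: centre of its underside.
- dropped_stopper: Grey rubber vial stopper, 14 g: flange 22 mm diameter and 6 mm high, below, plug 17 mm diameter above it, 16 mm high in all, standing on the well plate. Origin: centre of the flange's underside.
- waste_bin: Open grey plastic waste bin on the bench, left or right of the shaker, 140 x 140 mm (rim 152 mm), 100 mm high, walls 4 mm; origin: centre of its underside.
- hex_key: L-shaped steel hex key lying flat on the shaker's front ledge, 120 x 30 mm, 6 mm thick; leave alone. Origin: at its underside, 6 mm beside the middle of the long leg.
- vial_tray: White tray of vials, 150 x 130 mm, up to 55 mm high, on the other side of the shaker from the bin; leave alone. Origin: centre of its underside.
- amber_vial_a: Amber vial, 33 mm diameter, 53 mm high, on the bench; leave alone. Origin: centre of its underside.
- amber_vial_b: Another such amber vial; leave alone. Origin: centre of its underside.
- clear_vial: Open clear glass vial, 33 mm diameter, 50 mm high, on the bench; leave alone. Origin: centre of its underside.
- standing_tube: 50 ml tube standing on the bench, 35 mm diameter at its blue cap, 113 mm high; leave alone. Origin: centre of its underside.
- bench_cap: A good screw cap, like the dropped one, lying on the bench, not in the well; leave alone. Origin: centre of its underside.
Things that resemble listed ones, but are neither listed nor needed, are in the scene too. What is shaped like the dropped_cap but orange or yellow is not meant.

How it is judged:
By the outcome, as a careful person would: the job done as asked, in the order asked, and still so for the second after the job is handed in, while the arm keeps its last pose, push and grip.
It also fails if it takes over 64 s, if anything falls off the work surface, if the arm or the gripper's body presses on something with over 40 N, if the wrist force passes 120 N, or if a joint passes its speed limit or range.

ROBOT

A 6-joint arm with a two-finger parallel gripper is mounted at the origin on the work surface. World frame = base frame: x ahead of the robot, y to its left, z up, the work surface at z = 0. Lengths are in m, angles in rad, forces in N, time in s.
With the tool pointing down it reaches from about 0.35 to 0.925 m from the base axis. Payload 6.4 kg.
Tool frame: the origin (TCP) lies at the centre of the arm's flange, where the gripper is bolted on; the fingertips stand r.tip_extent ahead of it and the grasp point (between the pads) lies 180 mm ahead of it (r.tip_extent is the distance from the TCP to the fingertips, in m); z points along the fingers, y is the line along which they close (so a half turn about z gives the same grasp; the last joint's range is limited). The gripper opens to 94 mm and grips with 3 to 60 N. Pads are 16 mm wide; open, the fingers measure 119 mm over their backs; the gripper's body (75 mm by 177 mm) begins 78 mm behind the grasp point.
Start: joints at [0.974, 0.245, 1.558, -0, 1.339, -0.174], TCP at [0.267, 0.593, 0.405] pointing down, gripper open.
Joint ranges: [-3.13, 3.13], [-1.02, 2.26], [0.13, 2.54], [-0.95, 4.09], [0.21, 2.88], [-2.74, 2.74]. Speed limits (rad/s): [2.57, 2.57, 3.14, 3.14, 3.14, 3.14].

INTERFACE

Orientations are given as [roll, pitch, yaw] about the fixed x, y, z axes, in that order (R = Rz(yaw) Ry(pitch) Rx(roll)).
In Python, from station import r, cams gives the robot as it stands. The module is installed in compiled form; this text tells all that it offers.
- The arm moves only by the tool send_rows, never from a script. Its argument "deltas" is a list of rows, each an object of numbers: "jaw": the gripper command: -1 is fully open, 1 is shut, values between are in proportion; "tx", "ty", "tz": the shift along the world's x, y, z in m; "roll": the turn about the world's z in degrees. A call has exactly 10 rows; each row shifts and turns the commanded pose from where the row before left it; what a row does not reach is not made up. A row lasts 1/8 s, in which the tool goes at most 62.5 mm and 10.7 degrees, less where a joint would pass 70% of its speed; a pose out of reach is approached as far as the arm can. A call is refused whole if a number of a shift passes 0.0625 or a number of a turn 10.7, either way. A call with a gripper value outside its range is refused whole. The fingers move at their own pace and stop on an object; "force" is the grip in N (left out, the last holds). Time passes only in rows, so rows that do not move let the fingers close, or fill a call up. It gives the time, the measured TCP pose, the force, the opening and the grip force at its end, in the units of the state.
- r.sense(): the state, without advancing time (a new reading comes with each control period).
- cams.get_image(name): name is "side" or "top" or "wrist"; returns the picture (400x640x3 uint8, red, green, blue); there is no depth.
- cams.calibration(name): a dict with "intrinsics" (3x3 intrinsics, pixels), "R" (3x3) and "t" (3): a world point X has camera coordinates R X + t. Camera axes: x right, y down, z forward; pixel columns grow to the right and rows downward; lengths in m; the calibration is good to about 2 mm. A picture is of the moment at which its call begins: read the wrist's pose just before it. calibration takes no time and is no camera call; for the wrist camera it gives the pose at the moment of the call.
- r.close_job(): hands the job in; it is judged then, once.
The state is a dict: "clock": time; "joints": joint angles; "joint_vel": joint speeds; "effort": joint torques, N m; "ee_pos": TCP position; "eef_rot": TCP orientation; "ft_force": force on the tool from outside, world axes, zero at the start; "ft_torque": the same for the moment, N m; "grip_width": finger opening in m; "finger_force": force on a finger pad.
Only numpy, scipy, OpenCV 4.12 (cv2) and the standard library are available. Lean on these libraries where they do the work, as an engineer would, in place of code of your own. Each camera call takes 0.05 s, during which the arm holds its last target. There are 200 camera calls.

## Working session

There is one attempt and no reset: what is moved stays moved. The work goes in short steps, Python scripts to look and compute and a tool call to move; the robot and the scene stay as the last step left them, time stands still between calls to the robot, and variables do not carry over. Pictures are saved under pics/ and viewed, at most 10 in all, crops included, and the job is handed in when it is done.

Besides the shell and the picture viewer there is one more tool, called after "Emit:" as a command line: name --argument value ..., lists and objects as JSON in quotes. send_rows: Moves the arm, as the interface text tells. Its arguments: {"type":"object","properties":{"deltas":{"type":"array"},"force":{"type":"number"}},"required":["deltas"]}

```bash
mkdir -p pics; python3 - <<'E'
from station import r,cams
import cv2,numpy as np
for n in ["top","side"]:
    im=cams.get_image(n); cv2.imwrite(f"pics/{n}0.png",im[:,:,::-1])
    c=cams.calibration(n); print(n,np.round(c["intrinsics"],1).tolist(),np.round(c["R"],3).tolist(),np.round(c["t"],3).tolist())
print(r.sense(),r.tip_extent)
E
```

```text
top [[373.3, 0.0, 318.4], [0.0, 373.3, 202.7], [0.0, 0.0, 1.0]] [[0.023, -1.0, -0.005], [-0.989, -0.022, -0.146], [0.146, 0.009, -0.989]] [-0.005, 0.462, 1.058]
side [[404.7, 0.0, 311.8], [0.0, 404.7, 206.6], [0.0, 0.0, 1.0]] [[0.868, -0.496, 0.009], [-0.322, -0.577, -0.751], [0.377, 0.649, -0.66]] [-0.424, 0.235, 1.158]
{'clock': 0.1, 'joints': array([ 9.73904004e-01,  2.45753546e-01,  1.55883764e+00, -1.15121572e-07,
        1.33871215e+00, -1.74075065e-01]), 'joint_vel': array([-0.00108094, -0.00045598, -0.00225011, -0.00111798, -0.00066012,
       -0.00031191]), 'effort': array([-1.95015359e-04, -4.16913199e+01, -3.15528524e+01,  6.86271396e-02,
        3.09808238e-02, -4.55349073e-05]), 'ee_pos': array([0.26658816, 0.59261041, 0.40367859]), 'eef_rot': array([-3.13990781e+00, -2.96175037e-04,  2.71877517e+00]), 'ft_force': array([ 0.1096107 , -0.55753662,  0.27751927]), 'ft_torque': array([ 0.07993614, -0.03738732, -0.01158261]), 'finger_force': 0.0, 'grip_width': 0.09407411168521242} 0.1992
```

View pics/top0.png

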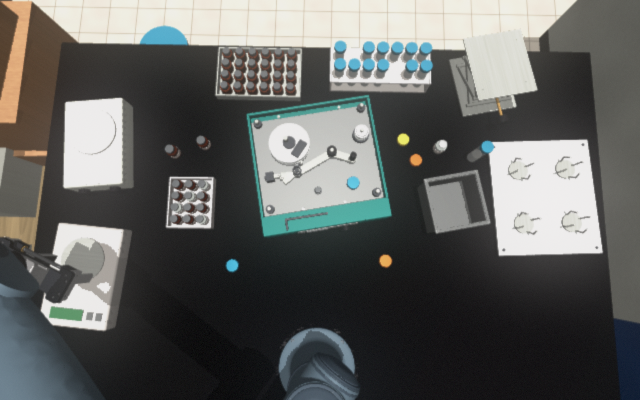

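View pics/side0.png

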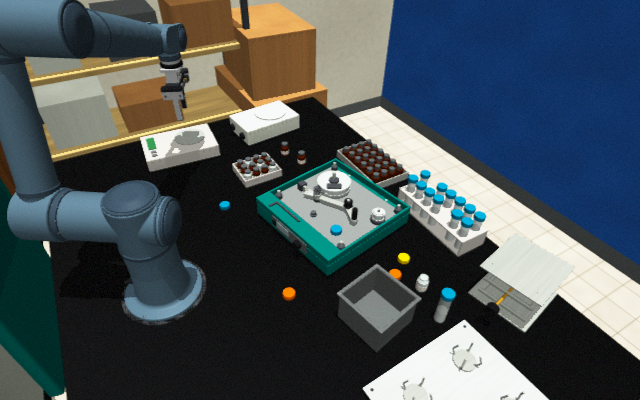

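The top view shows blue caps at (353,183) in the well, at (232,265) on the bench, and the tube cap at (487,147). The grey stopper-like thing is at (318,190), with corner posts at (377,192) and (270,210). The bin is at (454,202), and the handle's black end is at about (352,156). I choose the cap at (353,183) and the stopper at (318,190), then check both in a crop.

```bash
cat > h.py <<'E'
import cv2,numpy as np
def ray(c,uv,z):
    K,R,t=map(np.array,(c["intrinsics"],c["R"],c["t"])); o=-R.T@t
    d=R.T@np.linalg.solve(K,[uv[0],uv[1],1.]); return o+d*(z-o[2])/d[2]
def proj(c,X):
    p=np.array(c["R"])@np.array(X)+c["t"]; p=np.array(c["intrinsics"])@p; return p[:2]/p[2]
def blobs(m,amin=15):
    n,l,s,ce=cv2.connectedComponentsWithStats(m.astype(np.uint8)); return [(ce[i].round(1).tolist(),int(s[i,4])) for i in range(1,n) if s[i,4]>=amin]
E
python3 - <<'E'
from station import cams
from h import *
c=cams.calibration("top"); im=cv2.imread("pics/top0.png"); h=cv2.cvtColor(im,cv2.COLOR_BGR2HSV)
teal=cv2.inRange(h,(78,100,50),(94,255,255)); 
teal[:90]=0;teal[245:]=0;teal[:,:235]=0;teal[:,400:]=0
pts=cv2.findNonZero(cv2.morphologyEx(teal,cv2.MORPH_OPEN,np.ones((3,3))))
q=cv2.approxPolyDP(cv2.convexHull(pts),6,True)[:,0]; print("teal",q.tolist())
for p in q: print(ray(c,p,.085).round(4))
blue=cv2.inRange(h,(95,120,100),(112,255,255)); 
for ce,a in blobs(blue): print("blue",ce,a,ray(c,ce,.075).round(4))
cs=cams.calibration("side"); s=cv2.imread("pics/side0.png"); hs=cv2.cvtColor(s,cv2.COLOR_BGR2HSV)
for ce,a in blobs(cv2.inRange(hs,(95,120,100),(112,255,255))): 
    if a<400: print("side blue",ce,a,ray(cs,ce,.07).round(4))
a=cv2.resize(im[90:245,240:500],(780,465),interpolation=cv2.INTER_CUBIC); cv2.imwrite("pics/crop0.png",a)
E
```

```text
teal [[391, 215], [264, 236], [246, 114], [368, 95]]
[ 0.4249 -0.197   0.085 ]
[0.3589 0.1523 0.085 ]
[0.7092 0.2199 0.085 ]
[ 0.7744 -0.132   0.085 ]
blue [164.0, 36.6] 615 [0.9523 0.4823 0.075 ]
blue [339.8, 46.1] 79 [ 0.932  -0.0483  0.075 ]
blue [368.5, 46.7] 82 [ 0.9317 -0.1342  0.075 ]
blue [382.6, 46.8] 80 [ 0.9322 -0.1764  0.075 ]
blue [397.1, 47.2] 78 [ 0.9318 -0.2197  0.075 ]
blue [411.3, 47.5] 83 [ 0.9317 -0.2621  0.075 ]
blue [425.7, 47.7] 85 [ 0.9319 -0.3051  0.075 ]
blue [339.6, 63.5] 88 [ 0.8762 -0.0485  0.075 ]
blue [354.0, 64.0] 87 [ 0.8755 -0.0913  0.075 ]
blue [368.3, 64.1] 90 [ 0.876  -0.1338  0.075 ]
blue [382.6, 64.3] 89 [ 0.8762 -0.1763  0.075 ]
blue [411.6, 64.8] 92 [ 0.8764 -0.2623  0.075 ]
blue [426.4, 65.3] 98 [ 0.8757 -0.3061  0.075 ]
blue [486.6, 146.3] 117 [ 0.6306 -0.4738  0.075 ]
blue [352.8, 182.3] 104 [ 0.5169 -0.0912  0.075 ]
blue [231.7, 265.0] 129 [0.278  0.2391 0.075 ]
side blue [508.1, 5.8] 247 [2.9665 1.3203 0.07  ]
side blue [574.1, 3.0] 24 [3.4922 1.1285 0.07  ]
side blue [486.0, 14.4] 42 [2.6458 1.2458 0.07  ]
side blue [485.5, 23.2] 44 [2.487  1.1056 0.07  ]
side blue [609.7, 44.2] 17 [2.8516 0.4544 0.07  ]
side blue [569.9, 63.3] 26 [2.3594 0.3832 0.07  ]
side blue [579.2, 69.5] 15 [2.3258 0.3048 0.07  ]
side blue [555.2, 169.1] 17 [ 1.3961 -0.2217  0.07  ]
side blue [425.2, 173.7] 65 [ 0.9554 -0.0093  0.07  ]
side blue [568.3, 173.9] 17 [ 1.4117 -0.2642  0.07  ]
side blue [426.1, 188.7] 303 [ 0.8991 -0.0772  0.07  ]
side blue [461.6, 201.8] 397 [ 0.9554 -0.1884  0.07  ]
side blue [224.4, 204.5] 70 [0.2615 0.1829 0.07  ]
side blue [462.3, 217.8] 195 [ 0.8994 -0.2469  0.07  ]
side blue [336.1, 229.3] 97 [ 0.5199 -0.0944  0.07  ]
side blue [448.3, 293.8] 148 [ 0.6488 -0.4442  0.07  ]
```

View pics/crop0.png

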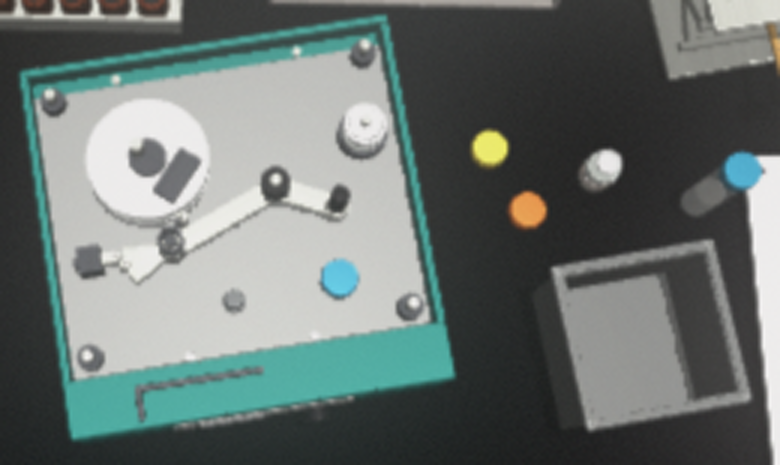

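The crop confirms it: blue cap at crop (340,278), stopper at (234,300), handle leaning from foot (345,212) to top (340,190), hex key on the ledge, and bin on the right.

```bash
cat >> h.py <<'E'
O=np.array([.5669,.0108]); YAW=.188
Rs=np.array([[np.cos(YAW),-np.sin(YAW)],[np.sin(YAW),np.cos(YAW)]])
def s2w(p): return O+Rs@np.array(p)
def w2s(p): return Rs.T@(np.array(p)-O)
E
python3 - <<'E'
from station import cams
from h import *
c=cams.calibration("top"); cs=cams.calibration("side")
f=lambda x,y:(240+(x+.5)/3-.5,90+(y+.5)/3-.5)
im=cv2.imread("pics/top0.png"); s=cv2.imread("pics/side0.png")
g=im.max(2)[180:200,308:328]; print("stopper dark", blobs(g<130,4))
g=s.max(2)[203:222,304:324]; print("side dark", blobs(g<130,4))
for n,p in dict(cap=ray(c,(352.8,182.3),.074),caps=ray(cs,(336.1,229.3),.070),stop=ray(c,f(234,300),.072),stopS=ray(cs,(313,213),.068)).items(): print(n,p.round(4),w2s(p[:2]).round(4))
b=[ray(c,f(*p),.1)[:2] for p in [(553,268),(712,241),(748,400),(588,430)]]; print(np.round(b,3).tolist(),np.mean(b,0))
for a in (0,.2,.3,.39,.42):
  t=np.arctan2(-160,15)-a; print(a,s2w((-.015+.161*np.cos(t),.06+.161*np.sin(t))).round(4))
# checks of the shaker pose: predicted pixels in top view
for n,p in dict(handletop=(0,-.1,.122),motor=(.07,-.138,.108),pulley=(.07,.07,.09)).items(): 
  w=[*s2w(p[:2]),p[2]]; print(n,(proj(c,w)-[240,90])*3, proj(cs,w))
E
```

```text
stopper dark [([9.2, 12.0], 9)]
side dark [([9.0, 10.8], 32)]
cap [ 0.5171 -0.0913  0.074 ] [-0.068 -0.091]
caps [ 0.5199 -0.0944  0.07  ] [-0.0659 -0.0946]
stop [0.4941 0.0078 0.072 ] [-0.0721  0.0107]
stopS [0.4961 0.0069 0.068 ] [-0.0703  0.0095]
[[0.525, -0.286], [0.554, -0.433], [0.407, -0.46], [0.377, -0.315]] [ 0.46592316 -0.37338689]
0 [ 0.5857 -0.0877]
0.2 [ 0.5541 -0.0935]
0.3 [ 0.538 -0.094]
0.39 [ 0.5235 -0.0931]
0.42 [ 0.5187 -0.0925]
handletop [339.38553739 192.64880806] [353.81406744 208.45347365]
motor [364.83994    118.49919368] [377.98981913 208.45201421]
pulley [146.46228578 160.01322554] [332.5495799  181.62836785]
```

Emit:
send_rows --deltas '[{"tx": 0.018,"ty": -0.049,"tz": -0.004,"roll": 3.5,"jaw": -0.28},{"tx": 0.018,"ty": -0.049,"tz": -0.004,"roll": 3.5,"jaw": -0.28},{"tx": 0.018,"ty": -0.049,"tz": -0.004,"roll": 3.5,"jaw": -0.28},{"tx": 0.018,"ty": -0.049,"tz": -0.004,"roll": 3.5,"jaw": -0.28},{"tx": 0.018,"ty": -0.049,"tz": -0.004,"roll": 3.5,"jaw": -0.28},{"tx": 0.018,"ty": -0.049,"tz": -0.004,"roll": 3.5,"jaw": -0.28},{"tx": 0.018,"ty": -0.049,"tz": -0.004,"roll": 3.5,"jaw": -0.28},{"tx": 0.018,"ty": -0.049,"tz": -0.004,"roll": 3.5,"jaw": -0.28},{"tx": 0.018,"ty": -0.049,"tz": -0.004,"roll": 3.5,"jaw": -0.28},{"tx": 0.018,"ty": -0.049,"tz": -0.004,"roll": 3.5,"jaw": -0.28}]' --force 15

```text
clock: 1.35
ee_pos: [0.4468, 0.1011, 0.3643]
eef_rot: [3.142, -0.0, -2.952]
ft_force: [0.4, 0.5, -0.4]
grip_width: 0.0602
finger_force: 0.0
```

Emit:
send_rows --deltas '[{"tx": 0.018,"ty": -0.049,"tz": -0.004,"jaw": -0.28},{"tx": 0.018,"ty": -0.049,"tz": -0.004,"jaw": -0.28},{"tx": 0.018,"ty": -0.049,"jaw": -0.28},{"tx": 0.017,"ty": -0.049,"jaw": -0.28},{"jaw": -0.28},{"tz": -0.01,"jaw": -0.28},{"tz": -0.01,"jaw": -0.28},{"tz": -0.01,"jaw": -0.28},{"jaw": -0.28},{"jaw": -0.28}]'

```text
$.deltas[0]: bad value
```

```bash
python3 - <<'E'
from station import r,cams
from h import *
s=r.sense(); print(s["clock"],s["ee_pos"],s["eef_rot"],s["grip_width"])
c=cams.calibration("wrist"); im=cams.get_image("wrist")[:,:,::-1].copy(); cv2.imwrite("pics/w1.png",im)
h=cv2.cvtColor(im,cv2.COLOR_BGR2HSV)
for ce,a in blobs(cv2.inRange(h,(95,120,80),(112,255,255)),100): print(ce,a,ray(c,ce,.073).round(4))
E
```

```text
1.35 [0.44679854 0.10112235 0.36434548] [ 3.14154505e+00 -5.60286528e-05 -2.95151943e+00] 0.06021769594831621
[516.2, 29.7] 713 [0.2961 0.219  0.073 ]
[78.1, 232.5] 473 [ 0.5083 -0.0805  0.073 ]
```

View pics/w1.png

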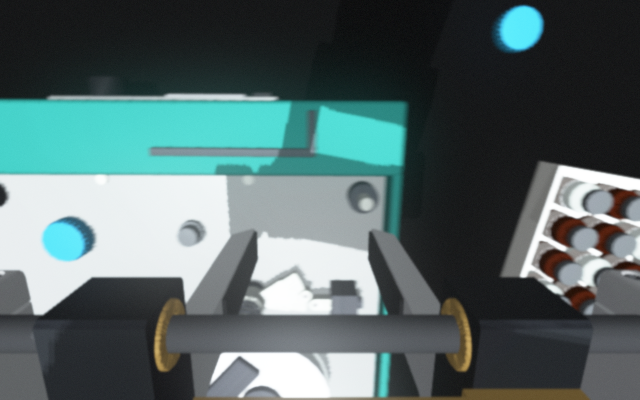

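The wrist view shows the well cap at (68,238), the stopper at (190,233) and the bench cap at (520,28). Every row apparently needs all the keys, so I'll send them all.

Emit:
send_rows --deltas '[{"tx": 0.018,"ty": -0.049,"tz": -0.004,"roll": 0,"jaw": -0.28},{"tx": 0.018,"ty": -0.049,"tz": -0.004,"roll": 0,"jaw": -0.28},{"tx": 0.018,"ty": -0.049,"tz": 0,"roll": 0,"jaw": -0.28},{"tx": 0.017,"ty": -0.047,"tz": 0,"roll": 0,"jaw": -0.28},{"tx": 0,"ty": 0,"tz": -0.01,"roll": 0,"jaw": -0.28},{"tx": 0,"ty": 0,"tz": -0.01,"roll": 0,"jaw": -0.28},{"tx": 0,"ty": 0,"tz": -0.01,"roll": 0,"jaw": -0.28},{"tx": 0,"ty": 0,"tz": -0.01,"roll": 0,"jaw": -0.28},{"tx": 0,"ty": 0,"tz": 0,"roll": 0,"jaw": -0.28},{"tx": 0,"ty": 0,"tz": 0,"roll": 0,"jaw": -0.28}]'

```text
clock: 2.65
ee_pos: [0.5178, -0.091, 0.3169]
eef_rot: [-3.141, 0.0, -2.953]
ft_force: [-0.1, 0.0, 1.4]
grip_width: 0.0602
finger_force: 0.0
```

```bash
python3 - <<'E'
from station import r,cams
from h import *
s=r.sense(); print(s["clock"],s["ee_pos"],s["eef_rot"],s["grip_width"])
c=cams.calibration("wrist"); im=cams.get_image("wrist")[:,:,::-1].copy(); cv2.imwrite("pics/w2.png",im)
h=cv2.cvtColor(im,cv2.COLOR_BGR2HSV)
for ce,a in blobs(cv2.inRange(h,(92,100,60),(115,255,255)),100): print(ce,a,ray(c,ce,.071).round(4))
g=s["ee_pos"]-[0,0,.1992]; print("tip",proj(c,g)); print("cap top pred",proj(c,[.518,-.093,.075]),"stopper",proj(c,[.495,.0075,.076]))
E
```

```text
2.65 [ 0.51779454 -0.09097954  0.31688253] [-3.14137496e+00  3.63406733e-04 -2.95306555e+00] 0.060232232226740325
[311.5, 217.5] 2179 [ 0.5167 -0.0914  0.071 ]
tip [311.54290503 245.71382973]
cap top pred [308.65335213 220.74815551] stopper [466.33761405 215.83916532]
```

View pics/w2.png

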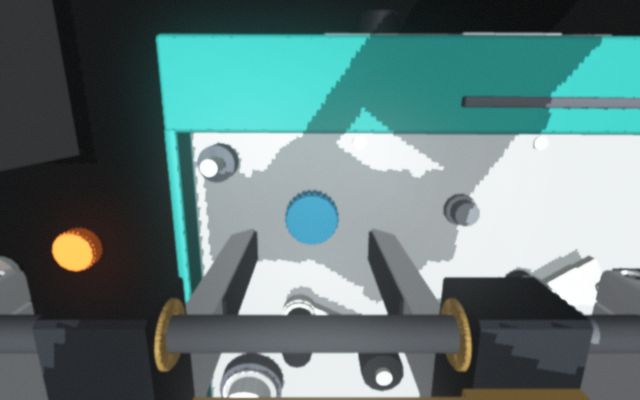

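The wrist view shows the cap at (311,217), centred between the fingers, and the stopper at (461,208). I'll descend and grasp.

Emit:
send_rows --deltas '[{"tx": 0,"ty": 0,"tz": -0.018,"roll": 0,"jaw": -0.28},{"tx": 0,"ty": 0,"tz": -0.018,"roll": 0,"jaw": -0.28},{"tx": 0,"ty": 0,"tz": -0.01,"roll": 0,"jaw": -0.28},{"tx": 0,"ty": 0,"tz": -0.005,"roll": 0,"jaw": -0.28},{"tx": 0,"ty": 0,"tz": -0.003,"roll": 0,"jaw": -0.28},{"tx": 0,"ty": 0,"tz": 0,"roll": 0,"jaw": -0.28},{"tx": 0,"ty": 0,"tz": 0,"roll": 0,"jaw": 0.6},{"tx": 0,"ty": 0,"tz": 0,"roll": 0,"jaw": 0.6},{"tx": 0,"ty": 0,"tz": 0,"roll": 0,"jaw": 0.6},{"tx": 0,"ty": 0,"tz": 0,"roll": 0,"jaw": 0.6}]' --force 15

```text
clock: 3.95
ee_pos: [0.5178, -0.0912, 0.2629]
eef_rot: [-3.141, 0.0, -2.954]
ft_force: [-1.0, 0.3, 1.8]
grip_width: 0.0347
finger_force: 15.0
```

Emit:
send_rows --deltas '[{"tx": 0,"ty": 0,"tz": 0.03,"roll": 0,"jaw": 0.6},{"tx": 0,"ty": 0,"tz": 0.04,"roll": 0,"jaw": 0.6},{"tx": 0,"ty": 0,"tz": 0.03,"roll": 0,"jaw": 0.6},{"tx": -0.008,"ty": -0.047,"tz": 0,"roll": 0,"jaw": 0.6},{"tx": -0.008,"ty": -0.047,"tz": 0,"roll": 0,"jaw": 0.6},{"tx": -0.009,"ty": -0.047,"tz": 0,"roll": 0,"jaw": 0.6},{"tx": -0.009,"ty": -0.047,"tz": 0,"roll": 0,"jaw": 0.6},{"tx": -0.009,"ty": -0.047,"tz": 0,"roll": 0,"jaw": 0.6},{"tx": -0.009,"ty": -0.047,"tz": 0,"roll": 0,"jaw": 0.6},{"tx": 0,"ty": 0,"tz": 0,"roll": 0,"jaw": 0.6}]'

```text
clock: 5.2
ee_pos: [0.4648, -0.3757, 0.3625]
eef_rot: [-3.141, -0.0, -2.957]
ft_force: [-0.3, 0.1, -0.3]
grip_width: 0.0345
finger_force: 15.0
```

```bash
python3 - <<'E'
from station import r,cams
from h import *
s=r.sense(); print(s["clock"],s["ee_pos"],s["grip_width"],s["finger_force"])
c=cams.calibration("wrist"); im=cams.get_image("wrist")[:,:,::-1].copy(); cv2.imwrite("pics/w3.png",im)
c=cams.calibration("top"); im=cams.get_image("top")[:,:,::-1].copy()
cv2.imwrite("pics/t3.png",im)
E
```

```text
5.2 [ 0.46481327 -0.37574047  0.36253739] 0.03454403141231774 14.99983012676239
```

View pics/w3.png

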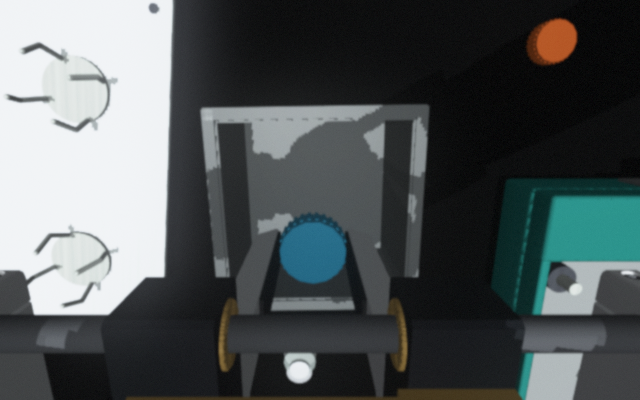

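The wrist view shows the held cap at (313,250) over the bin, with bin side walls at columns ~205 and ~425. I'll lower, release and rise.

Emit:
send_rows --deltas '[{"tx": 0,"ty": 0,"tz": -0.03,"roll": 0,"jaw": 0.6},{"tx": 0,"ty": 0,"tz": -0.03,"roll": 0,"jaw": 0.6},{"tx": 0,"ty": 0,"tz": -0.015,"roll": 0,"jaw": 0.6},{"tx": 0,"ty": 0,"tz": 0,"roll": 0,"jaw": -0.2},{"tx": 0,"ty": 0,"tz": 0,"roll": 0,"jaw": -0.2},{"tx": 0,"ty": 0,"tz": 0,"roll": 0,"jaw": -0.2},{"tx": 0,"ty": 0,"tz": 0.025,"roll": 0,"jaw": -0.2},{"tx": 0,"ty": 0,"tz": 0.05,"roll": 0,"jaw": -0.2},{"tx": 0.003,"ty": 0.038,"tz": 0,"roll": 0,"jaw": -0.2},{"tx": 0.003,"ty": 0.038,"tz": 0,"roll": 0,"jaw": -0.2}]'

```text
clock: 6.55
ee_pos: [0.4718, -0.2968, 0.3646]
eef_rot: [-3.139, 0.002, -2.955]
ft_force: [-0.2, 0.5, 0.3]
grip_width: 0.0565
finger_force: 0.0
```

Emit:
send_rows --deltas '[{"tx": 0.003,"ty": 0.045,"tz": 0,"roll": 0,"jaw": -0.2},{"tx": 0.003,"ty": 0.045,"tz": 0,"roll": 0,"jaw": -0.2},{"tx": 0.003,"ty": 0.045,"tz": 0,"roll": 0,"jaw": -0.2},{"tx": 0.003,"ty": 0.045,"tz": 0,"roll": 0,"jaw": -0.2},{"tx": 0.003,"ty": 0.045,"tz": 0,"roll": 0,"jaw": -0.2},{"tx": 0.003,"ty": 0.045,"tz": 0,"roll": 0,"jaw": -0.2},{"tx": 0.003,"ty": 0.035,"tz": -0.01,"roll": 0,"jaw": -0.2},{"tx": 0,"ty": 0,"tz": -0.02,"roll": 0,"jaw": -0.2},{"tx": 0,"ty": 0,"tz": -0.02,"roll": 0,"jaw": -0.2},{"tx": 0,"ty": 0,"tz": 0,"roll": 0,"jaw": -0.2}]'

```text
clock: 7.8
ee_pos: [0.4923, 0.0079, 0.312]
eef_rot: [3.141, -0.002, -2.953]
ft_force: [0.4, 0.1, -0.5]
grip_width: 0.0567
finger_force: 0.0
```

```bash
python3 - <<'E'
from station import r,cams
from h import *
s=r.sense(); print(s["clock"],s["ee_pos"],s["eef_rot"],s["grip_width"])
c=cams.calibration("wrist"); im=cams.get_image("wrist")[:,:,::-1].copy()
ct=cams.calibration("top"); t=cams.get_image("top")[:,:,::-1]
cv2.imwrite("pics/w4.png",np.vstack([cv2.resize(im,(640,400))[100:400],cv2.resize(t[90:250,300:520],(640,465))[:299]]))
print("pred",proj(c,[.4945,.0065,.068]))
for u in [(300,200),(320,200),(320,220)]: print(u,ray(c,u,.068).round(4))
E
```

```text
7.8 [0.4923084  0.00793892 0.31201291] [ 3.14081124e+00 -1.86467970e-03 -2.95339663e+00] 0.056663514110339694
pred [308.58543122 223.54457055]
(300, 200) [ 0.4796 -0.002   0.068 ]
(320, 200) [0.4772 0.0108 0.068 ]
(320, 220) [0.4906 0.0135 0.068 ]
```

View pics/w4.png

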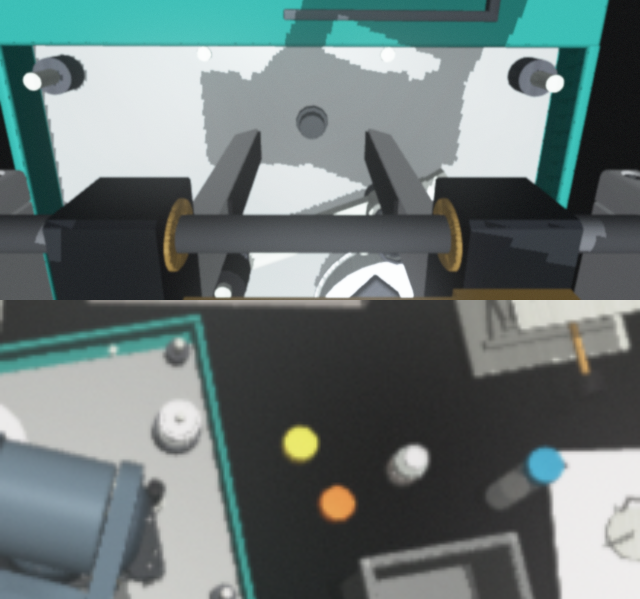

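The wrist view (top half) shows the stopper at (312,221) in full-image pixels, which is about (0.492, 0.008), right under the tool.

Emit:
send_rows --deltas '[{"tx": 0,"ty": 0,"tz": -0.018,"roll": 0,"jaw": -0.2},{"tx": 0,"ty": 0,"tz": -0.015,"roll": 0,"jaw": -0.2},{"tx": 0,"ty": 0,"tz": -0.01,"roll": 0,"jaw": -0.2},{"tx": 0,"ty": 0,"tz": -0.004,"roll": 0,"jaw": -0.2},{"tx": 0,"ty": 0,"tz": -0.002,"roll": 0,"jaw": -0.2},{"tx": 0,"ty": 0,"tz": 0,"roll": 0,"jaw": 0.8},{"tx": 0,"ty": 0,"tz": 0,"roll": 0,"jaw": 0.8},{"tx": 0,"ty": 0,"tz": 0,"roll": 0,"jaw": 0.8},{"tx": 0,"ty": 0,"tz": 0,"roll": 0,"jaw": 0.8},{"tx": 0,"ty": 0,"tz": 0,"roll": 0,"jaw": 0.8}]' --force 12

```text
clock: 9.15
ee_pos: [0.4928, 0.0078, 0.2638]
eef_rot: [-3.141, 0.0, -2.953]
ft_force: [0.2, 0.2, 0.9]
grip_width: 0.0203
finger_force: 12.0
```

Emit:
send_rows --deltas '[{"tx": 0,"ty": 0,"tz": 0.03,"roll": 0,"jaw": 0.8},{"tx": 0,"ty": 0,"tz": 0.04,"roll": 0,"jaw": 0.8},{"tx": 0,"ty": 0,"tz": 0.03,"roll": 0,"jaw": 0.8},{"tx": -0.004,"ty": -0.048,"tz": 0,"roll": 0,"jaw": 0.8},{"tx": -0.004,"ty": -0.048,"tz": 0,"roll": 0,"jaw": 0.8},{"tx": -0.004,"ty": -0.048,"tz": 0,"roll": 0,"jaw": 0.8},{"tx": -0.004,"ty": -0.048,"tz": 0,"roll": 0,"jaw": 0.8},{"tx": -0.004,"ty": -0.048,"tz": 0,"roll": 0,"jaw": 0.8},{"tx": -0.004,"ty": -0.048,"tz": 0,"roll": 0,"jaw": 0.8},{"tx": -0.004,"ty": -0.048,"tz": 0,"roll": 0,"jaw": 0.8}]'

```text
clock: 10.4
ee_pos: [0.4643, -0.3298, 0.3636]
eef_rot: [3.142, 0.0, -2.954]
ft_force: [0.3, -0.5, 0.1]
grip_width: 0.0203
finger_force: 12.0
```

Emit:
send_rows --deltas '[{"tx": 0,"ty": -0.048,"tz": 0,"roll": 0,"jaw": 0.8},{"tx": 0,"ty": 0,"tz": -0.03,"roll": 0,"jaw": 0.8},{"tx": 0,"ty": 0,"tz": -0.03,"roll": 0,"jaw": 0.8},{"tx": 0,"ty": 0,"tz": -0.015,"roll": 0,"jaw": 0.8},{"tx": 0,"ty": 0,"tz": 0,"roll": 0,"jaw": 0.0},{"tx": 0,"ty": 0,"tz": 0,"roll": 0,"jaw": 0.0},{"tx": 0,"ty": 0,"tz": 0,"roll": 0,"jaw": 0.0},{"tx": 0,"ty": 0,"tz": 0.025,"roll": 0,"jaw": 0.0},{"tx": 0,"ty": 0,"tz": 0.05,"roll": 0,"jaw": 0.0},{"tx": 0.01,"ty": 0.048,"tz": 0,"roll": 0,"jaw": 0.0}]'

```text
clock: 11.65
ee_pos: [0.4754, -0.3305, 0.37]
eef_rot: [-3.132, 0.006, -2.957]
ft_force: [0.9, 1.3, -0.6]
grip_width: 0.0471
finger_force: 0.0
```

```bash
python3 - <<'E'
from station import r,cams
from h import *
s=r.sense(); print(s["clock"],s["ee_pos"],s["joints"].round(3))
im=cams.get_image("wrist")[:,:,::-1]; sd=cams.get_image("side")[:,:,::-1]; t=cams.get_image("top")[:,:,::-1]
cv2.imwrite("pics/w5.png",np.vstack([im[:300],np.hstack([cv2.resize(sd[150:350,230:460],(345,300)),cv2.resize(t[90:240,240:390],(295,300))])]))
E
```

```text
11.65 [ 0.4754387  -0.33050277  0.36998792] [-0.803  0.112  1.775 -0.     1.243 -2.558]
```

View pics/w5.png

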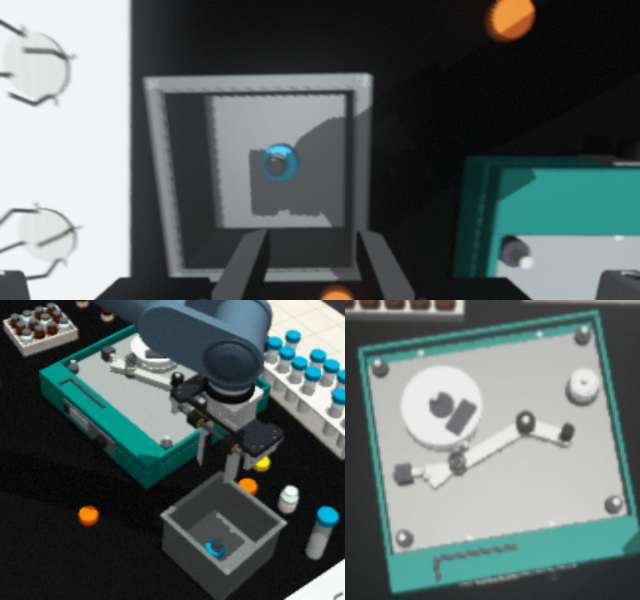

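The pictures show both items in the bin (blue cap at (280,162) with the stopper on it) and the well clear, with the handle at rest. Now to the handle, turning the gripper -90° so it closes along the shaker's x.

Emit:
send_rows --deltas '[{"tx": 0.011,"ty": 0.0243,"tz": 0,"roll": -9,"jaw": 0},{"tx": 0.011,"ty": 0.0243,"tz": 0,"roll": -9,"jaw": 0},{"tx": 0.011,"ty": 0.0243,"tz": 0,"roll": -9,"jaw": 0},{"tx": 0.011,"ty": 0.0243,"tz": 0,"roll": -9,"jaw": 0},{"tx": 0.011,"ty": 0.0243,"tz": 0,"roll": -9,"jaw": 0},{"tx": 0.011,"ty": 0.0243,"tz": 0,"roll": -9,"jaw": 0},{"tx": 0.011,"ty": 0.0243,"tz": 0,"roll": -9,"jaw": 0},{"tx": 0.011,"ty": 0.0243,"tz": 0,"roll": -9,"jaw": 0},{"tx": 0.011,"ty": 0.0243,"tz": 0,"roll": -9,"jaw": 0},{"tx": 0.011,"ty": 0.0243,"tz": 0,"roll": -9,"jaw": 0}]'

```text
clock: 13.05
ee_pos: [0.5852, -0.0852, 0.3637]
eef_rot: [3.142, 0.0, 1.753]
ft_force: [0.7, 0.2, 0.2]
grip_width: 0.0472
finger_force: 0.0
```

```bash
python3 - <<'E'
from station import r,cams
from h import *
s=r.sense(); print(s["clock"],s["ee_pos"],s["eef_rot"],s["joints"].round(3))
c=cams.calibration("wrist");im=cams.get_image("wrist")[:,:,::-1]; cv2.imwrite("pics/w6.png",im)
print("handle top pred",proj(c,[.5857,-.0877,.122]),"bottom",proj(c,[.5857,-.0877,.08]))
E
```

```text
13.05 [ 0.58518916 -0.08521289  0.36368384] [3.14153020e+00 4.15260789e-04 1.75307140e+00] [-0.336  0.149  1.746 -0.     1.246 -0.518]
handle top pred [312.77780794 225.31158493] bottom [312.74539273 207.68653888]
```

View pics/w6.png

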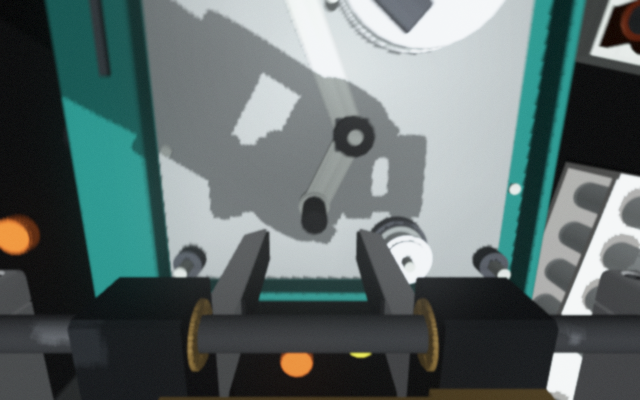

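The handle's top is at (315,222), as predicted at (313,225). I'll descend and grip it.

Emit:
send_rows --deltas '[{"tx": 0.001,"ty": -0.002,"tz": -0.02,"roll": 0,"jaw": 0},{"tx": 0,"ty": 0,"tz": -0.02,"roll": 0,"jaw": 0},{"tx": 0,"ty": 0,"tz": -0.02,"roll": 0,"jaw": 0},{"tx": 0,"ty": 0,"tz": -0.01,"roll": 0,"jaw": 0},{"tx": 0,"ty": 0,"tz": -0.005,"roll": 0,"jaw": 0},{"tx": 0,"ty": 0,"tz": 0,"roll": 0,"jaw": 0.8},{"tx": 0,"ty": 0,"tz": 0,"roll": 0,"jaw": 0.8},{"tx": 0,"ty": 0,"tz": 0,"roll": 0,"jaw": 0.8},{"tx": 0,"ty": 0,"tz": 0,"roll": 0,"jaw": 0.8},{"tx": 0,"ty": 0,"tz": 0,"roll": 0,"jaw": 0.8}]' --force 25

```text
clock: 14.35
ee_pos: [0.5859, -0.0873, 0.2893]
eef_rot: [3.141, 0.0, 1.759]
ft_force: [0.4, 0.7, 1.5]
grip_width: 0.0171
finger_force: 25.0
```

Emit:
send_rows --deltas '[{"tx": -0.004,"ty": -0.001,"tz": 0,"roll": -1.4,"jaw": 0.8},{"tx": -0.004,"ty": -0.001,"tz": 0,"roll": -1.4,"jaw": 0.8},{"tx": -0.004,"ty": -0.001,"tz": 0,"roll": -1.4,"jaw": 0.8},{"tx": -0.004,"ty": -0.001,"tz": 0,"roll": -1.4,"jaw": 0.8},{"tx": -0.004,"ty": -0.0006,"tz": 0,"roll": -1.4,"jaw": 0.8},{"tx": -0.004,"ty": -0.0006,"tz": 0,"roll": -1.4,"jaw": 0.8},{"tx": -0.004,"ty": -0.0006,"tz": 0,"roll": -1.4,"jaw": 0.8},{"tx": -0.004,"ty": -0.0001,"tz": 0,"roll": -1.4,"jaw": 0.8},{"tx": -0.004,"ty": -0.0001,"tz": 0,"roll": -1.4,"jaw": 0.8},{"tx": -0.004,"ty": -0.0001,"tz": 0,"roll": -1.4,"jaw": 0.8}]' --force 30

```text
clock: 15.6
ee_pos: [0.546, -0.0934, 0.2893]
eef_rot: [3.138, 0.0, 1.512]
ft_force: [6.7, 0.7, 1.2]
grip_width: 0.0176
finger_force: 30.0
```

Emit:
send_rows --deltas '[{"tx": -0.004,"ty": 0,"tz": 0,"roll": -1.4,"jaw": 0.8},{"tx": -0.004,"ty": 0,"tz": 0,"roll": -1.4,"jaw": 0.8},{"tx": -0.004,"ty": 0.0002,"tz": 0,"roll": -1.4,"jaw": 0.8},{"tx": -0.004,"ty": 0.0002,"tz": 0,"roll": -1.4,"jaw": 0.8},{"tx": -0.003,"ty": 0.0002,"tz": 0,"roll": -1.4,"jaw": 0.8},{"tx": -0.003,"ty": 0.0002,"tz": 0,"roll": -1.4,"jaw": 0.8},{"tx": 0,"ty": 0,"tz": 0,"roll": 0,"jaw": 0.8},{"tx": 0,"ty": 0,"tz": 0,"roll": 0,"jaw": 0.8},{"tx": 0,"ty": 0,"tz": 0,"roll": 0,"jaw": 0.8},{"tx": 0,"ty": 0,"tz": 0,"roll": 0,"jaw": 0.8}]'

```text
clock: 16.85
ee_pos: [0.5243, -0.0925, 0.2893]
eef_rot: [3.137, -0.001, 1.367]
ft_force: [8.2, 1.7, -1.0]
grip_width: 0.0174
finger_force: 30.0
```

```bash
python3 - <<'E'
from station import r,cams
from h import *
s=r.sense(); print(s["clock"],s["ee_pos"],s["ft_force"],s["grip_width"],s["finger_force"])
p=w2s(s["ee_pos"][:2]); q=p-[-.015,.06]; p0=w2s((.5859,-.0873))-[-.015,.06]
print(np.hypot(*q),np.arctan2(p0[1],p0[0])-np.arctan2(q[1],q[0]))
im=cams.get_image("wrist")[:,:,::-1]; sd=cams.get_image("side")[:,:,::-1]
cv2.imwrite("pics/w7.png",np.vstack([im[100:300],cv2.resize(sd[130:350,230:470],(436,400),interpolation=cv2.INTER_CUBIC).copy() if 0 else cv2.copyMakeBorder(cv2.resize(sd[130:350,230:470],(436,400)),0,0,0,204,0)]))
E
```

```text
16.85 [ 0.52432516 -0.092549    0.28931015] [ 8.20281749  1.74605667 -1.01027518] 0.01742710366495036 30.0068199634552
0.16035257898051739 0.38743967958335146
```

View pics/w7.png

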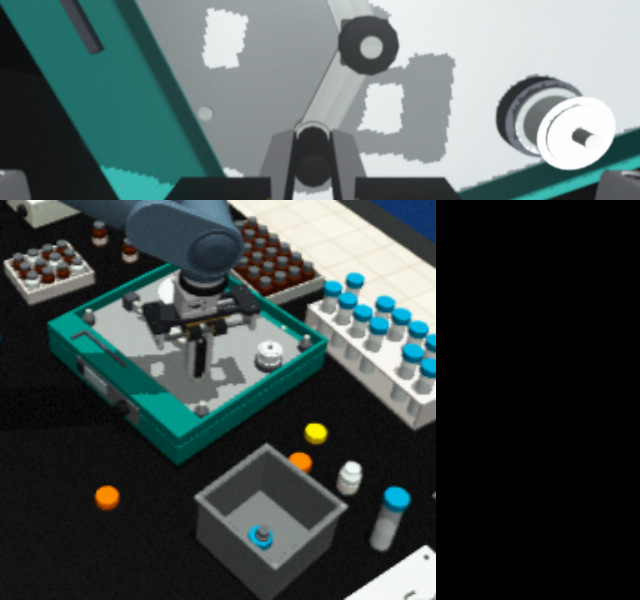

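The handle is held between the pads at (313,255), the arm is at 0.387 rad by geometry, and the 8.4 N matches the spring there. Cap and stopper are in the bin, so I'll hand in.

```bash
python3 -c "
from station import r
print(r.close_job())"
```

```text
the job is handed in; nothing more can be done
None
```

The cap and stopper are in the waste bin, and the job was handed in at about 17 s with the gripper still holding the tensioner arm back at about 0.39 rad, past the click at 0.30 and just short of the 0.42 stop.

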